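# Load two stacking posts for the press

### The job

Load the two stacking posts for the next press run: on the post with the blue base put the ball bearing first, then the brass spacer, then the green ring on top; on the post with the yellow base put the black rubber ring first and the red ring on top. Each must lie flat on the one below with the pin through it, let go and at rest. Leave the clip, the gauge block and the hex key where they lie.

Things in the scene. Friction and masses are not known exactly. Their poses are not given: they have to be found in the camera images.
- blue_post: fixed stacking post: round blue base 76 mm across and 12 mm thick with an upright steel pin, 14 mm in diameter, at its centre; the pin's tip tapers over the last 7 mm to 6 mm across and stands 62 mm above the table. Origin at the centre of the base's underside (on the table), z up.
- yellow_post: fixed stacking post: round yellow base 76 mm across and 12 mm thick with an upright steel pin, 14 mm in diameter, at its centre; the pin's tip tapers over the last 7 mm to 6 mm across and stands 62 mm above the table. Origin at the centre of the base's underside (on the table), z up.
- bearing: sealed ball bearing: bright steel races with a black seal between them; loose, 52 mm outside diameter, 28 mm bore, 16 mm high, lying flat on the table at the start (axis upright). It drops easily over a post's pin. Origin at the centre of its underside, z along its axis.
- brass_spacer: plain brass-coloured spacer ring; loose, 44 mm outside diameter, 28 mm bore, 20 mm high, lying flat on the table at the start (axis upright). It drops easily over a post's pin. Origin at the centre of its underside, z along its axis.
- green_collar: green plastic ring; loose, 48 mm outside diameter, 28 mm bore, 16 mm high, lying flat on the table at the start (axis upright). It drops easily over a post's pin. Origin at the centre of its underside, z along its axis.
- rubber_buffer: dull black rubber ring, the widest of the rings; loose, 56 mm outside diameter, 28 mm bore, 22 mm high, lying flat on the table at the start (axis upright). It drops easily over a post's pin. Origin at the centre of its underside, z along its axis.
- red_washer: red plastic ring; loose, 50 mm outside diameter, 28 mm bore, 16 mm high, lying flat on the table at the start (axis upright). It drops easily over a post's pin. Origin at the centre of its underside, z along its axis.
- clip_1: black moulded plastic clip, 46x67x28 mm (x, y, z); a bystander lying loose on the table, to be left alone. Origin at the centre of its underside.
- gauge_block: small grey steel gauge block, 22x56x12 mm (x, y, z); a bystander lying loose on the table, to be left alone. Origin at the centre of its underside.
- hex_key: black L-shaped hex key, 33x98x7 mm (x, y, z); a bystander lying loose on the table, to be left alone. Origin at the centre of its underside.
Things that resemble listed ones, but are neither listed nor needed, are in the scene too. Leave any orange look-alike of the rubber_buffer alone.

How it is judged (in metres and radians):
At the end, for the whole second after the job is handed in: From the base up: bearing, brass, green on blue; black, red on yellow: each within 10 mm of the pin axis, 4 mm of its height in the stack (undersides 12, 28, 48 mm; 12, 34 mm above the table), 0.12 rad of flat, at rest. Clip, gauge block, hex key within 30 mm of their start (horizontal distance between each of bearing, brass_spacer, green_collar and blue_post below 0.01 m and z of bearing in the frame of blue_post between 0.008 and 0.016 m and angle between each of bearing, brass_spacer, green_collar, rubber_buffer, red_washer's own z axis and vertical below 0.12 rad and linear speed of each of bearing, brass_spacer, green_collar, rubber_buffer, red_washer below 0.02 m/s and angular speed of each of bearing, brass_spacer, green_collar, rubber_buffer, red_washer below 0.2 rad/s and z of brass_spacer in the frame of blue_post between 0.024 and 0.032 m and z of green_collar in the frame of blue_post between 0.044 and 0.052 m and horizontal distance between each of rubber_buffer, red_washer and yellow_post below 0.01 m and z of rubber_buffer in the frame of yellow_post between 0.008 and 0.016 m and z of red_washer in the frame of yellow_post between 0.03 and 0.038 m and distance of each of clip_1, gauge_block, hex_key from where it was at the start of the episode below 0.03 m); the robot touches nothing.
It fails at once if the clip is shifted by more than 30 mm (distance of clip_1 from where it was at the start of the episode above 0.03 m).
It fails at once if the gauge block is shifted by more than 30 mm (distance of gauge_block from where it was at the start of the episode above 0.03 m).
It fails at once if the hex key is shifted by more than 30 mm (distance of hex_key from where it was at the start of the episode above 0.03 m).
It also fails if it takes over 112 s, if anything falls off the work surface, if the arm or the gripper's body presses on something with over 40 N, if the wrist force passes 120 N, or if a joint passes its speed limit or range.

### The arm

A 6-joint arm with a two-finger parallel gripper is mounted at the origin on a cart in front of the work surface, level with it; the furniture and walls round the work are solid. World frame = base frame: x ahead of the robot, y to its left, z up, the work surface at z = 0. Lengths are in m, angles in degrees, forces in N, time in s.
With the tool pointing down it reaches from about 0.35 to 0.875 m from the base axis. Payload 4.2 kg.
Tool frame: the origin (TCP) lies midway between the tips of the shut fingers; the grasp point (between the pads) lies 19 mm behind it; y points along the fingers, x is the direction in which the jaws open and shut, and the axes are right-handed (so a half turn about y gives the same grasp; the last joint's range is limited). The gripper opens to 87 mm and grips with 3 to 60 N. Pads are 19 mm wide; open, the fingers measure 117 mm over their backs; the gripper's body (75 mm by 190 mm) begins 51 mm behind the grasp point.
Start: joints at [-49.813, 22.042, 0.453, 0, -68.411, -14.817], TCP at [0.268, -0.565, 0.223] pointing down, gripper open.
Joint ranges: [-179.83, 179.83], [-69.29, 118.12], [-61.27, 80.66], [-181.25, 117.63], [-171.15, -9.14], [-177.46, 177.46]. Speed limits (degrees/s): [159.86, 159.86, 180, 180, 180, 180].

### API

Orientations are given as a 3x3 rotation matrix whose columns are the frame's x, y, z axes.
In Python, from cell import bot gives the robot as it stands.
- The arm moves only by the shell command python3 -m handwheel 'ROWS' [OPENING] [FORCE]. ROWS is JSON, one flat list of numbers, 4 for each row, row after row: the shift along the world's x, y, z in cm, then the turn about the world's z in rad. A call has 1 to 8 rows; each row shifts and turns the commanded pose from where the row before left it; what a row does not reach is not made up. A row lasts 1/12 s, in which the tool goes at most 41.7 mm and 7.16 degrees, less where a joint would pass 70% of its speed; a pose out of reach is approached as far as the arm can. A call is refused whole if a number of a shift passes 4.17 or a number of a turn 0.125, either way. A call with a gripper value outside its range is refused whole. OPENING is the closure, from -1 (fully open) to 1 (shut), so that 0 is half open, set as the call begins (- or left out, the last holds). The fingers move at their own pace and stop on an object; FORCE is the grip in N (left out, the last holds). Time passes only in rows, so rows that do not move let the fingers close. It gives the time, the measured TCP pose, the force and the opening at its end, in the units of the state.
- bot.get_state(): the state, without advancing time (a new reading comes with each control period).
- bot.get_image(name): name is "side" or "top"; returns the picture (400x640x3 uint8, blue, green, red); there is no depth.
- bot.camera_info(name): a dict with "K" (3x3 intrinsics, pixels), "world_to_cam" (4x4, takes a point from world to camera coordinates). Camera axes: x right, y down, z forward; pixel columns grow to the right and rows downward; lengths in m; the calibration is good to about 2 mm. A picture is of the moment at which its call begins. camera_info takes no time and is no camera call.
- bot.finish_job(): hands the job in, once; it reports no verdict.
The state is a dict: "clock": time; "joint_positions": joint angles; "qvel": joint speeds; "joint_efforts": joint torques, N m; "position": TCP position; "tcp_rot": TCP orientation; "ft_force": force on the tool from outside, world axes, zero at the start; "moment": the same for the moment, N m; "grip_width": finger opening in m.
Only numpy, scipy, OpenCV 4.12 (cv2) and the standard library are available. Lean on these libraries where they do the work, as an engineer would, in place of code of your own. Each camera call takes 0.05 s, during which the arm holds its last target.

## Working session

There is one attempt and no reset: what is moved stays moved. The work goes in short steps, Python scripts to look and compute and a shell command to move; the robot and the scene stay as the last step left them, time stands still between calls to the robot, and variables do not carry over. Pictures are saved under pics/ and viewed, and the job is handed in when it is done.

```bash
mkdir -p pics; ls
python3 - <<'E'
from cell import bot
import cv2
for n in("top","side"):
    im=bot.get_image(n); cv2.imwrite(f"pics/{n}0.png",im)
    c=bot.camera_info(n); print(n,c)
print(bot.get_state())
E
```

```text
pics
top {'K': array([[380.1067956 ,   0.        , 315.79438868],
       [  0.        , 380.1067956 , 199.8100523 ],
       [  0.        ,   0.        ,   1.        ]]), 'world_to_cam': array([[-0.11971067, -0.99280296, -0.00341227,  0.09264601],
       [-0.96708547,  0.11738562, -0.22575719,  0.51409209],
       [ 0.22453296, -0.02372558, -0.97417763,  0.79436937],
       [ 0.        ,  0.        ,  0.        ,  1.        ]])}
side {'K': array([[365.15906321,   0.        , 321.41160011],
       [  0.        , 365.15906321, 201.92022422],
       [  0.        ,   0.        ,   1.        ]]), 'world_to_cam': array([[-0.94805031, -0.31803463, -0.00738782,  0.49950319],
       [-0.13602921,  0.42627285, -0.8943084 ,  0.08647886],
       [ 0.28757026, -0.8468444 , -0.44739011,  0.77928052],
       [ 0.        ,  0.        ,  0.        ,  1.        ]])}
{'clock': 0.1, 'joint_positions': array([-4.98127845e+01,  2.20856260e+01,  3.89577444e-01, -2.49650572e-02,
       -6.84129077e+01, -1.48184729e+01]), 'qvel': array([ 0.00287195, -0.10676394,  0.15944692,  0.06150146, -0.04795173,
        0.08565062]), 'joint_efforts': array([-3.37798256e-04, -3.91690886e+01,  1.87934411e+01,  4.23194110e+00,
        1.34540006e-02, -7.69540634e-05]), 'position': array([ 0.26758241, -0.56423358,  0.22159105]), 'tcp_rot': array([[-4.28296166e-01, -9.17566953e-04, -9.03637954e-01],
       [ 9.03636333e-01,  1.71416177e-03, -4.28297138e-01],
       [ 1.94197293e-03, -9.99998110e-01,  9.49779245e-05]]), 'ft_force': array([-0.14973449, -0.44597875,  0.16247723]), 'moment': array([ 0.05876414, -0.01018614,  0.02687108]), 'grip_width': 0.08679147108437649}
```

View pics/top0.png

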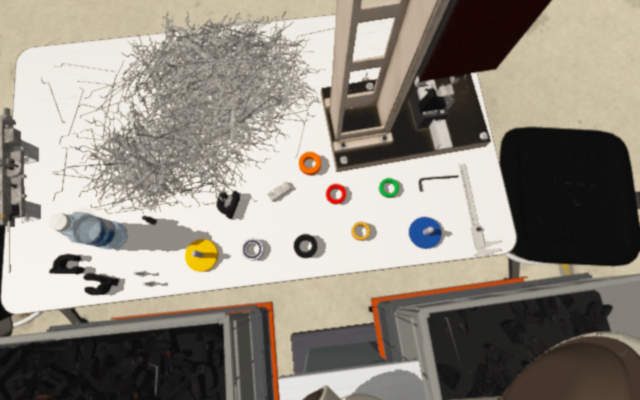

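View pics/side0.png

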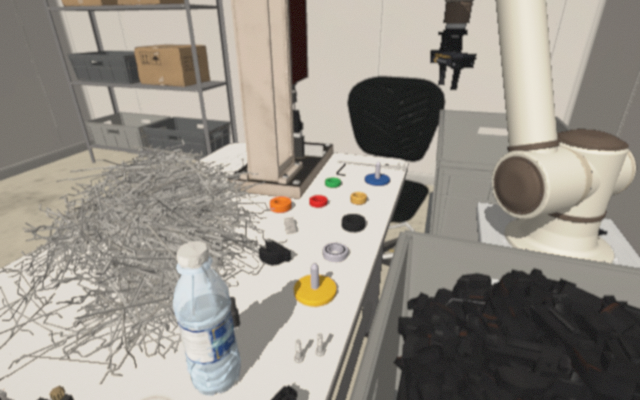

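```bash
cat > h.py <<'E'
import numpy as np, cv2
from cell import bot
def cast(n,uv,z):
    c=bot.camera_info(n); T=c["world_to_cam"]; R=T[:3,:3]; o=-R.T@T[:3,3]
    d=R.T@np.linalg.inv(c["K"])@np.array([uv[0],uv[1],1.])
    return o+d*(z-o[2])/d[2]
def proj(n,p):
    c=bot.camera_info(n); q=c["K"]@(c["world_to_cam"]@np.append(p,1))[:3]; return q[:2]/q[2]
E
python3 - <<'E'
from h import *
for n in("top","side"):
    T=bot.camera_info(n)["world_to_cam"]; print(n,-T[:3,:3].T@T[:3,3])
im=cv2.imread("pics/top0.png")
cv2.imwrite("pics/top_crop.png",cv2.resize(im[145:295,185:475],None,fx=2.75,fy=2.75,interpolation=cv2.INTER_CUBIC))
hsv=cv2.cvtColor(im,cv2.COLOR_BGR2HSV)
H,S,V=[hsv[...,i].astype(int) for i in range(3)]
masks={'yellow':((H>20)&(H<32)&(S>150)),'blue':((H>100)&(H<125)&(S>130)),'green':((H>50)&(H<90)&(S>100)),
'red':(((H<4)|(H>174))&(S>130)),'orange':((H>=5)&(H<14)&(S>150)),'brass':((H>=14)&(H<24)&(S>90)),'black':(V<75)}
hz={'yellow':.006,'blue':.006,'green':.008,'red':.008,'orange':.011,'brass':.01,'black':.011}
for k,m in masks.items():
    m=m.astype(np.uint8); 
    m[:140]=0;m[300:]=0;m[:,:150]=0;m[:,480:]=0
    for c in cv2.findContours(m,cv2.RETR_EXTERNAL,cv2.CHAIN_APPROX_NONE)[0]:
        h=cv2.convexHull(c); a=cv2.contourArea(h)
        if a<120 or a>1500: continue
        M=cv2.moments(h); u=(M['m10']/M['m00'],M['m01']/M['m00']); p=cast('top',u,hz[k])
        rad=np.linalg.norm([cast('top',q[0],hz[k])-p for q in h],axis=1)
        print(k,np.round(u,1),a,np.round(p,4),'rad',rad.min().round(4),rad.max().round(4))
E
```

```text
top [0.32989961 0.05047909 0.89023298]
side [0.2612199  0.78192506 0.42967141]
yellow [201.1 254.8] 801.5 [0.436 0.308 0.006] rad 0.0364 0.0385
blue [424.9 232.3] 725.5 [ 0.4254 -0.2151  0.006 ] rad 0.035 0.0375
green [388.6 187.3] 275.0 [ 0.5428 -0.1482  0.008 ] rad 0.0222 0.0245
red [335.6 193.5] 300.0 [ 0.5428 -0.0199  0.008 ] rad 0.0234 0.0253
orange [429.2 292. ] 413.0 [ 0.2909 -0.1982  0.011 ] rad 0.0137 0.1297
orange [310.2 163.8] 333.5 [0.6233 0.0318 0.011 ] rad 0.0244 0.0288
brass [203.  253.9] 739.5 [0.437  0.3023 0.01  ] rad 0.0335 0.0434
brass [360.5 230.5] 264.5 [ 0.4472 -0.0657  0.01  ] rad 0.0211 0.0227
brass [308.3 161.8] 306.0 [0.6292 0.0357 0.01  ] rad 0.0233 0.027
black [305.5 245.7] 375.5 [0.4275 0.0657 0.011 ] rad 0.0254 0.0265
black [228.  202.9] 398.0 [0.5501 0.2366 0.011 ] rad 0.0253 0.035
black [463.8 142.6] 133.0 [ 0.6319 -0.3491  0.011 ] rad 0.0274 0.0386
```

View pics/top_crop.png

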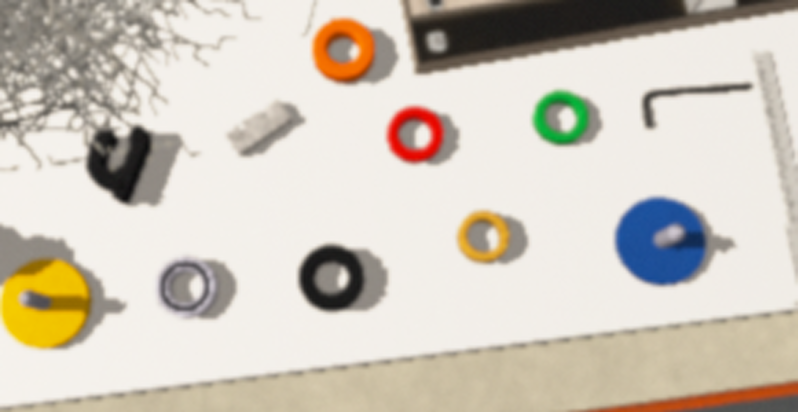

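Run:
```python
from h import *
pos={'yellow':(.436,.308),'blue':(.4254,-.2151),'green':(.5428,-.1482),'red':(.5428,-.0199),'brass':(.4472,-.0657),'black':(.4275,.0657)}
p=cast('top',(253,249.3),.016);print('bearing',p);pos['bearing']=tuple(p[:2])
hh={'green':.016,'red':.016,'brass':.02,'black':.022,'bearing':.016,'yellow':.012,'blue':.012}
rr={'green':24,'red':25,'brass':22,'black':28,'bearing':26,'yellow':38,'blue':38}
for n in('top','side'):
    im=cv2.imread(f"pics/{n}0.png"); f=8; tiles=[]
    for k,(x,y) in pos.items():
        c=proj(n,(x,y,hh[k])); x0,y0=int(c[0])-24,int(c[1])-24
        t=cv2.resize(im[y0:y0+48,x0:x0+48],(384,384),interpolation=cv2.INTER_CUBIC)
        for z,r,col in((hh[k],rr[k]/1000,(255,0,255)),(0,rr[k]/1000,(255,255,0)),(hh[k],.014 if rr[k]<30 else .007,(255,0,255)),(.055,.007,(0,255,0)),(.062,.003,(0,255,0))):
            if z>.03 and rr[k]<30: continue
            P=np.array([proj(n,(x+r*np.cos(a),y+r*np.sin(a),z)) for a in np.linspace(0,6.28,60)])
            P=((P-[x0,y0]+.5)*8-.5).round().astype(np.int32)
            cv2.polylines(t,[P],True,col,1)
        cv2.putText(t,k,(5,20),0,.6,(0,0,255),2);tiles.append(cv2.resize(t,(200,200),interpolation=cv2.INTER_AREA) if 0 else t[40:344,40:344])
    tiles.append(np.zeros_like(tiles[0]))
    g=np.vstack([np.hstack(tiles[:4]),np.hstack(tiles[4:])]);cv2.imwrite(f"pics/fit_{n}.png",cv2.resize(g,(800,400),interpolation=cv2.INTER_AREA))
```

```text
bearing [0.43309385 0.18607661 0.016     ]Traceback (most recent call last):
  File "<stdin>", line 13, in <module>
  File "h.py", line 8, in proj
    c=bot.camera_info(n); q=c["K"]@(c["world_to_cam"]@np.append(p,1))[:3]; return q[:2]/q[2]
ValueError: time passes only in moves, steps and waits
```

View pics/fit_top.png

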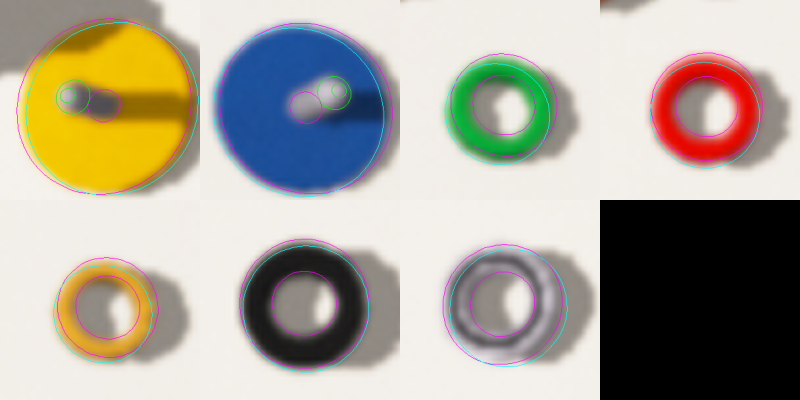

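The fit circles sit within about 1 px on the rings. Candidates in the top view: rubber buffer, black (305,246) against the orange look-alike (310,164). Red ring (336,194), also near that orange one. Brass (361,231), and bearing, steel ring (253,249), whose only other yellowish or steel neighbours are the posts. Green (389,188). Choice for the first reach is the black ring at (305,246); the crop shows it dull black and the widest ring. Now a side-view cross-check, then I move.

```bash
cat > h.py <<'E'
import numpy as np, cv2
from cell import bot
C={n:bot.camera_info(n) for n in("top","side")}
def cast(n,uv,z):
    c=C[n]; T=c["world_to_cam"]; R=T[:3,:3]; o=-R.T@T[:3,3]
    d=R.T@np.linalg.inv(c["K"])@np.array([uv[0],uv[1],1.])
    return o+d*(z-o[2])/d[2]
def proj(n,p):
    c=C[n]; q=c["K"]@(c["world_to_cam"]@np.append(p,1))[:3]; return q[:2]/q[2]
E
cat > fit.py <<'E'
from h import *
pos={'yellow':(.436,.308),'blue':(.4254,-.2151),'green':(.5428,-.1482),'red':(.5428,-.0199),'brass':(.4472,-.0657),'black':(.4275,.0657),'bearing':(.4331,.186)}
hh={'green':.016,'red':.016,'brass':.02,'black':.022,'bearing':.016,'yellow':.012,'blue':.012}
rr={'green':24,'red':25,'brass':22,'black':28,'bearing':26,'yellow':38,'blue':38}
for n in('top','side'):
    im=cv2.imread(f"pics/{n}0.png"); f=8; tiles=[]
    for k,(x,y) in pos.items():
        c=proj(n,(x,y,hh[k])); x0,y0=int(c[0])-24,int(c[1])-24
        t=cv2.resize(im[y0:y0+48,x0:x0+48],(384,384),interpolation=cv2.INTER_CUBIC)
        for z,r,col in((hh[k],rr[k]/1000,(255,0,255)),(0,rr[k]/1000,(255,255,0)),(hh[k],.014 if rr[k]<30 else .007,(255,0,255)),(.055,.007,(0,255,0)),(.062,.003,(0,255,0))):
            if z>.03 and rr[k]<30: continue
            P=np.array([proj(n,(x+r*np.cos(a),y+r*np.sin(a),z)) for a in np.linspace(0,6.28,60)])
            P=((P-[x0,y0]+.5)*8-.5).round().astype(np.int32)
            cv2.polylines(t,[P],True,col,1)
        cv2.putText(t,k,(45,60),0,.6,(0,0,255),2);tiles.append(t[40:344,40:344])
    tiles.append(np.zeros_like(tiles[0]))
    g=np.vstack([np.hstack(tiles[:4]),np.hstack(tiles[4:])]);cv2.imwrite(f"pics/fit_{n}2.png",cv2.resize(g,(800,400),interpolation=cv2.INTER_AREA))
E
python3 fit.py; python3 -c "
from h import *
print('bottle base side',cast('side',(212,390),0),'press base corner',cast('top',(336,166),.02), 'hexkey',cast('top',(420,185),0.003),'gauge',cast('top',(293,185),.012))"
```

```text
bottle base side [0.49914139 0.52957039 0.        ] press base corner [ 0.60729946 -0.02880579  0.02      ] hexkey [ 0.5405207  -0.22540435  0.003     ] gauge [0.57502479 0.07890271 0.012     ]
```

View pics/fit_side2.png

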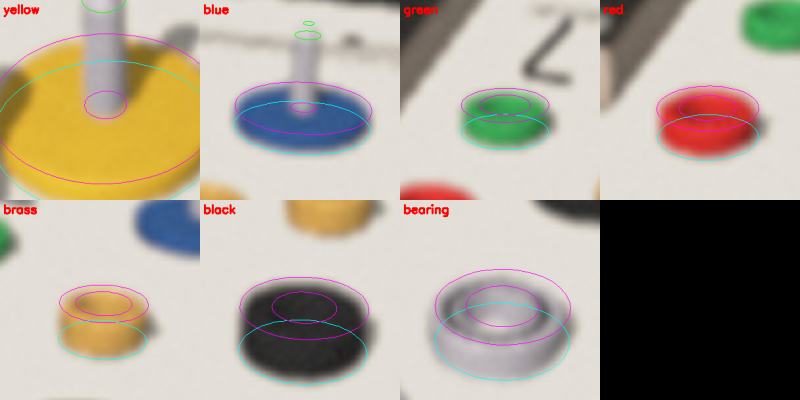

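```bash
python3 -m handwheel '[0.8,3.1,-0.3,-0.054, 0.8,3.1,-0.3,-0.054, 0.8,3.1,-0.3,-0.054, 0.8,3.1,-0.3,-0.054, 0.8,3.1,-0.3,-0.054, 0.8,3.1,-0.3,-0.054, 0.8,3.1,-0.3,-0.054, 0.8,3.1,-0.3,-0.054]' -0.6 20
```

```text
clock: 0.77
position: [0.3316, -0.3151, 0.1981]
tcp_rot: [[-0.008, -0.0, -1.0], [1.0, 0.0, -0.008], [0.0, -1.0, 0.0]]
ft_force: [-0.4, 0.2, 1.0]
grip_width: 0.0693
```

```bash
python3 -m handwheel '[0.8,3.5,-0.6,0, 0.8,3.5,-0.6,0, 0.8,3.5,-0.6,0, 0.8,3.5,-0.6,0, 0.8,3.5,-0.6,0, 0.8,3.5,-0.6,0, 0.8,3.5,-0.6,0, 0.8,3.5,-0.6,0]'
python3 -m handwheel '[0.8,2.5,-0.6,0, 0.8,2.5,-0.6,0, 0.8,2.5,-0.6,0, 0.8,2.5,-0.6,0, 0,0,0,0, 0,0,0,0]'
```

```text
clock: 1.43
position: [0.3955, -0.035, 0.1503]
tcp_rot: [[-0.011, 0.0, -1.0], [1.0, 0.0, -0.011], [0.0, -1.0, -0.0]]
ft_force: [1.7, 0.0, -0.8]
grip_width: 0.0695
clock: 1.93
position: [0.4276, 0.0641, 0.1259]
tcp_rot: [[-0.013, -0.002, -1.0], [1.0, -0.001, -0.013], [-0.001, -1.0, 0.002]]
ft_force: [0.5, -1.0, 1.1]
grip_width: 0.0691
```

```bash
python3 -m handwheel '[0,0.15,-3,0, 0,0,-3,0, 0,0,-3,0, 0,0,-2,0, 0,0,-1.2,0, 0,0,0,0, 0,0,0,0]'
python3 -m handwheel '[0,0,0,0, 0,0,0,0, 0,0,0,0, 0,0,0,0, 0,0,0,0, 0,0,0,0]' 1 25
```

```text
clock: 2.52
position: [0.4274, 0.0639, 0.0044]
tcp_rot: [[-0.01, -0.001, -1.0], [1.0, -0.001, -0.01], [-0.001, -1.0, 0.001]]
ft_force: [-0.1, 0.8, -0.2]
grip_width: 0.0695
clock: 3.02
position: [0.4286, 0.0652, 0.0056]
tcp_rot: [[-0.011, 0.002, -1.0], [1.0, 0.001, -0.011], [0.001, -1.0, -0.002]]
ft_force: [-1.2, -0.5, 6.7]
grip_width: 0.0525
```

```bash
python3 -m handwheel '[0,0,0,0, 0,0,0,0, 0,0,3,0, 0,0,3,0, 0,0,3,0, 0,0,3,0, 0,0,0,0, 0,0,0,0]'
python3 - <<'E'
from h import *
a=bot.get_image("top");b=bot.get_image("side")
cv2.imwrite("pics/g1.png",np.vstack([cv2.resize(a[190:300,200:400],(800,440))[:, :],])[:, :]);cv2.imwrite("pics/g1s.png",cv2.resize(b[120:300,240:440],(666,600)))
E
```

```text
clock: 3.68
position: [0.4284, 0.0653, 0.1261]
tcp_rot: [[-0.011, 0.004, -1.0], [1.0, 0.003, -0.011], [0.002, -1.0, -0.004]]
ft_force: [-0.2, -0.2, -1.5]
grip_width: 0.0524
```

View pics/g1s.png

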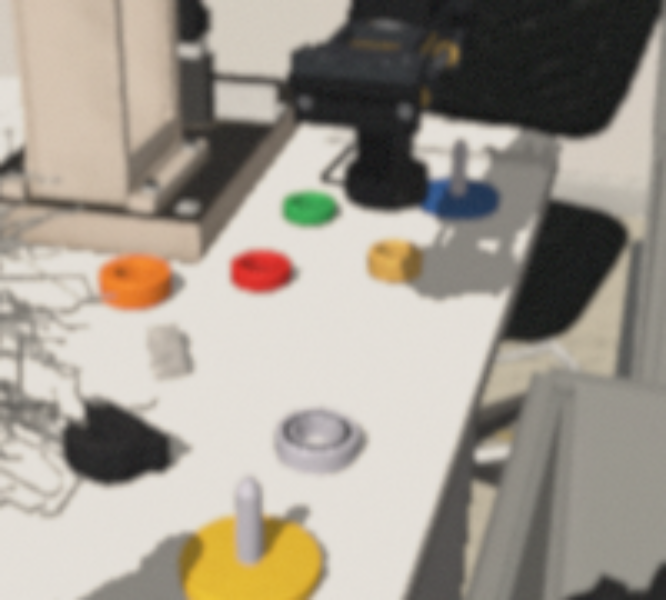

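```bash
python3 -m handwheel '[0.1,3.0,0,0, 0.1,3.0,0,0, 0.1,3.0,0,0, 0.1,3.0,0,0, 0.1,3.0,0,0, 0.1,3.0,0,0, 0.1,3.0,0,0, 0.1,3.0,0,0]'
python3 -m handwheel '[0,0.3,-1,0, 0,0,-1,0, 0,0,-1,0, 0,0,0,0, 0,0,0,0]'
python3 - <<'E'
from h import *
a=bot.get_image("top");b=bot.get_image("side")
cv2.imwrite("pics/p1.png",np.hstack([cv2.resize(a[200:300,150:250],(400,400)),cv2.resize(b[210:330,255:375],(400,400))]))
print(bot.get_state()['position'])
E
```

```text
clock: 4.45
position: [0.4347, 0.3053, 0.1223]
tcp_rot: [[-0.011, -0.003, -1.0], [1.0, -0.004, -0.011], [-0.003, -1.0, 0.003]]
ft_force: [1.1, -0.5, -1.5]
grip_width: 0.0525
clock: 4.87
position: [0.4352, 0.3059, 0.0931]
tcp_rot: [[-0.01, -0.002, -1.0], [1.0, -0.003, -0.01], [-0.003, -1.0, 0.003]]
ft_force: [0.0, -0.2, 0.2]
grip_width: 0.053
[0.43602925 0.30697577 0.09463774]
```

View pics/p1.png

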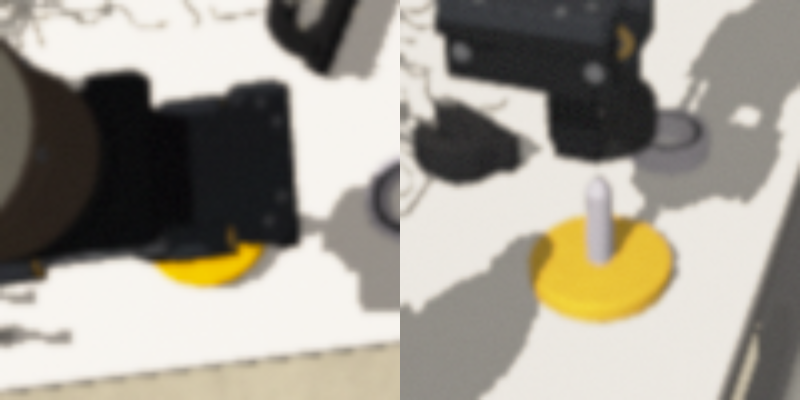

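```bash
python3 -m handwheel '[0,0.1,-2,0, 0,0,-2,0, 0,0,-2,0, 0,0,-1,0, 0,0,-0.4,0, 0,0,0,0, 0,0,0,0]'
python3 -m handwheel '[0,0,0,0, 0,0,0,0, 0,0,0,0]'
```

```text
clock: 5.55
position: [0.4365, 0.3093, 0.0214]
tcp_rot: [[-0.011, 0.001, -1.0], [1.0, 0.001, -0.011], [0.001, -1.0, -0.001]]
ft_force: [-0.5, 0.1, -1.3]
grip_width: 0.0525
clock: 5.8
position: [0.4362, 0.3093, 0.0214]
tcp_rot: [[-0.011, 0.001, -1.0], [1.0, 0.001, -0.011], [0.001, -1.0, -0.001]]
ft_force: [0.1, -0.2, -0.9]
grip_width: 0.053
```

```bash
python3 -m handwheel '[0,-0.1,-0.25,0, 0,0,0,0]'
python3 -m handwheel '[0,0,0,0, 0,0,0,0, 0,0,0,0, 0,0,0,0]' -0.6
python3 -m handwheel '[0,0,2,0, 0,0,3,0, 0,0,3,0, 0,0,3,0, 0,-2.5,0,0, 0,-3,0,0, 0,-3,0,0]'
python3 - <<'E'
from h import *
a=bot.get_image("top");b=bot.get_image("side")
cv2.imwrite("pics/p2.png",np.hstack([cv2.resize(a[200:300,150:250],(400,400)),cv2.resize(b[210:330,255:375],(400,400))]))
E
```

```text
clock: 5.97
position: [0.4356, 0.3075, 0.018]
tcp_rot: [[-0.011, -0.0, -1.0], [1.0, -0.0, -0.011], [-0.0, -1.0, 0.0]]
ft_force: [-0.0, -0.5, -0.7]
grip_width: 0.0526
clock: 6.3
position: [0.4359, 0.3079, 0.0182]
tcp_rot: [[-0.011, 0.0, -1.0], [1.0, 0.0, -0.011], [0.0, -1.0, -0.0]]
ft_force: [0.2, -0.0, -0.9]
grip_width: 0.0674
clock: 6.88
position: [0.4358, 0.2224, 0.1288]
tcp_rot: [[-0.012, 0.001, -1.0], [1.0, 0.001, -0.012], [0.001, -1.0, -0.001]]
ft_force: [0.0, -0.4, -1.0]
grip_width: 0.0698
```

View pics/p2.png

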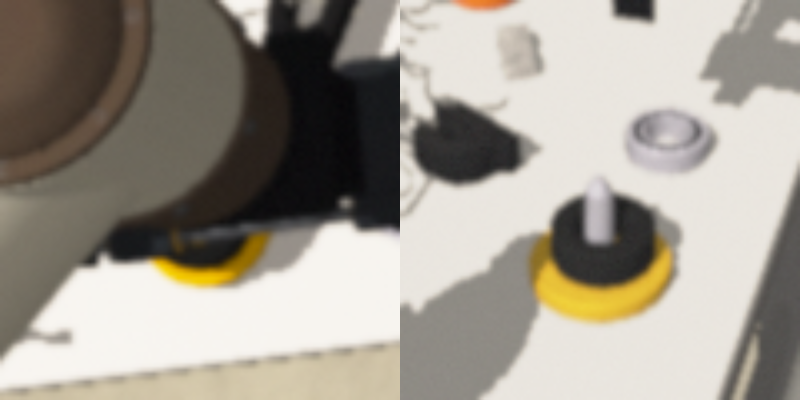

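The black ring lies flat on the yellow base with the pin through it (side crop, around 600,240). Red ring next.

```bash
python3 -m handwheel '[1.3,-3,0,0, 1.3,-3,0,0, 1.3,-3,0,0, 1.3,-3,0,0, 1.3,-3,0,0, 1.3,-3,0,0, 1.3,-3,0,0, 1.3,-3,0,0]'
python3 -m handwheel '[0.3,-0.3,-2,0, 0,0,-2,0, 0,0,-2,0, 0,0,0,0, 0,0,0,0]'
```

```text
clock: 7.65
position: [0.5406, -0.0185, 0.1282]
tcp_rot: [[-0.011, 0.0, -1.0], [1.0, 0.0, -0.011], [0.0, -1.0, -0.0]]
ft_force: [0.4, -0.1, -0.5]
grip_width: 0.0695
clock: 8.07
position: [0.5425, -0.0203, 0.0674]
tcp_rot: [[-0.011, -0.002, -1.0], [1.0, -0.001, -0.011], [-0.001, -1.0, 0.002]]
ft_force: [1.3, -0.0, 0.0]
grip_width: 0.0696
```

```bash
python3 -m handwheel '[0,0,-2,0, 0,0,-2,0, 0,0,-1.5,0, 0,0,-0.8,0, 0,0,0,0, 0,0,0,0]'
python3 -m handwheel '[0,0,0,0, 0,0,0,0, 0,0,0,0, 0,0,0,0, 0,0,0,0, 0,0,0,0, 0,0,0,0]' 1 20
python3 -m handwheel '[0,0,2,0, 0,0,3,0, 0,0,3,0, 0,0,3,0, 0,0,1,0, 0,0,0,0]'
```

```text
clock: 8.57
position: [0.5438, -0.0198, 0.006]
tcp_rot: [[-0.012, 0.002, -1.0], [1.0, 0.0, -0.012], [0.0, -1.0, -0.002]]
ft_force: [0.7, 0.3, 0.8]
grip_width: 0.0697
clock: 9.15
position: [0.5432, -0.0201, 0.0056]
tcp_rot: [[-0.011, 0.001, -1.0], [1.0, 0.0, -0.011], [0.0, -1.0, -0.001]]
ft_force: [-0.5, 0.9, 3.4]
grip_width: 0.0459
clock: 9.65
position: [0.5446, -0.0199, 0.128]
tcp_rot: [[-0.011, 0.006, -1.0], [1.0, 0.001, -0.011], [0.001, -1.0, -0.006]]
ft_force: [-0.4, -0.3, -0.2]
grip_width: 0.0462
```

```bash
python3 -m handwheel '[-1,3,0,0, -1,3,0,0, -1,3,0,0, -1,3,0,0, -1,3,0,0, -1,3,0,0, -1,3,0,0, -1,3,0,0]'
python3 -m handwheel '[-1,3,0,0, -1,3,0,0, -0.8,2.8,0,0, 0,0,-1.5,0, 0,0,-1.5,0, 0,0,0,0, 0,0,0,0]'
python3 - <<'E'
from h import *
b=bot.get_image("side")
cv2.imwrite("pics/p3.png",cv2.resize(b[210:330,255:375],(500,500)))
print(bot.get_state()['position'])
E
```

```text
clock: 10.32
position: [0.461, 0.2204, 0.1229]
tcp_rot: [[-0.01, -0.003, -1.0], [1.0, -0.002, -0.01], [-0.002, -1.0, 0.003]]
ft_force: [1.7, -0.8, 0.2]
grip_width: 0.0455
clock: 10.9
position: [0.4337, 0.3066, 0.0929]
tcp_rot: [[-0.011, -0.003, -1.0], [1.0, -0.004, -0.011], [-0.004, -1.0, 0.003]]
ft_force: [-0.7, 0.9, -0.5]
grip_width: 0.046
[0.4344764  0.30712596 0.09404153]
```

View pics/p3.png

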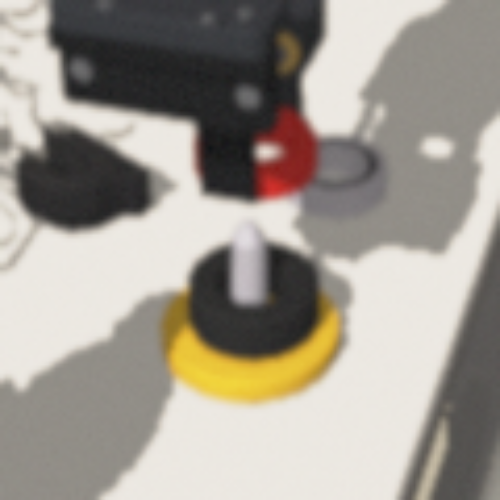

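Run:
```python
from h import *
b=bot.get_image("side");a=bot.get_image("top")
cv2.imwrite("pics/p4.png",np.hstack([cv2.resize(b[225:275,285:345],(480,400),interpolation=cv2.INTER_CUBIC),cv2.resize(a[215:275,175:235],(320,320),interpolation=cv2.INTER_CUBIC)[:,:320].repeat(1,0) if 0 else cv2.resize(a[215:275,175:235],(320,400),interpolation=cv2.INTER_CUBIC)]))
s=bot.get_state();print(s['position'],s['grip_width'],s['moment'],s['ft_force'])
for z in(0,.019): print(proj('side',s['position']+[0,0,z]))
```

```text
[0.43516563 0.30765482 0.09528366] 0.046288353217207825 [ 0.01862368 -0.02583598  0.03135666] [-0.43045642 -0.05621393  0.28255514]
[314.36384775 246.38597405]
[314.17630742 236.55603795]
```

View pics/p4.png

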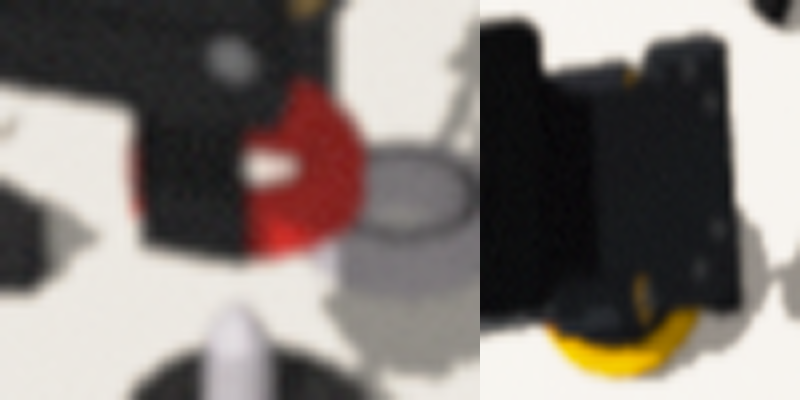

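The red ring has swung in the grip: in the side crop its bore shows through at about (270,165), so it is tilted with its far side up. The fingers held it too near their tips. I'll set it down on the free spot where the black ring lay and regrip it lower and harder.

```bash
python3 -m handwheel '[0,0,1.5,0, 0,0,1.5,0, 0,-2,0,0, 0,-3,0,0, 0,-3,0,0, 0,-3,0,0, 0,-3,0,0, 0,-3,0,0]'
python3 -m handwheel '[0,-3,0,0, 0,-2.8,0,0, 0,-2,0,0, 0,0,-2,0, 0,0,-2,0, 0,0,-2,0, 0,0,0,0, 0,0,0,0]'
python3 - <<'E'
from h import *
s=bot.get_state();p=s['position'];print(p)
b=bot.get_image("side");a=bot.get_image("top")
u=proj('side',p).astype(int);print(u)
cv2.imwrite("pics/p5.png",cv2.resize(b[u[1]-40:u[1]+40,u[0]-50:u[0]+50],(750,600),interpolation=cv2.INTER_CUBIC))
E
```

```text
clock: 11.72
position: [0.435, 0.1364, 0.126]
tcp_rot: [[-0.011, 0.002, -1.0], [1.0, 0.001, -0.011], [0.001, -1.0, -0.002]]
ft_force: [-0.2, -0.6, -0.5]
grip_width: 0.0462
clock: 12.38
position: [0.4348, 0.0594, 0.0652]
tcp_rot: [[-0.01, -0.001, -1.0], [1.0, -0.001, -0.01], [-0.001, -1.0, 0.001]]
ft_force: [0.5, 0.4, 0.4]
grip_width: 0.0463
[0.43475876 0.05936362 0.06523663]
[351 199]
```

View pics/p5.png

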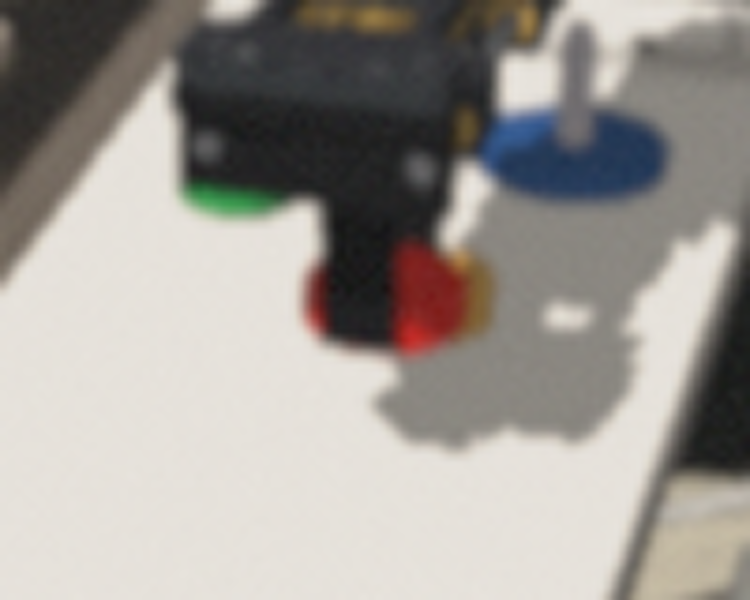

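```bash
python3 -m handwheel '[0,0,-1,0, 0,0,-1,0, 0,0,-1,0, 0,0,-0.5,0, 0,0,0,0, 0,0,0,0]'
python3 -m handwheel '[0,0,-0.5,0, 0,0,0,0, 0,0,0,0]'
```

```text
clock: 12.98
position: [0.4354, 0.0601, 0.0308]
tcp_rot: [[-0.011, 0.001, -1.0], [1.0, 0.001, -0.011], [0.001, -1.0, -0.001]]
ft_force: [0.6, 1.0, 0.1]
grip_width: 0.0461
clock: 13.23
position: [0.4349, 0.0599, 0.0252]
tcp_rot: [[-0.011, 0.0, -1.0], [1.0, 0.0, -0.011], [0.0, -1.0, -0.0]]
ft_force: [0.4, 0.3, 0.1]
grip_width: 0.0457
```

```bash
python3 -m handwheel '[0,0,-0.5,0, 0,0,0,0, 0,0,0,0]'
python3 -m handwheel '[0,0,-0.4,0, 0,0,0,0, 0,0,0,0]'
python3 -m handwheel '[0,0,-0.4,0, 0,0,0,0, 0,0,0,0]'
python3 - <<'E'
from h import *
s=bot.get_state();p=s['position'];print(p)
b=bot.get_image("side")
u=proj('side',p).astype(int);print(u)
cv2.imwrite("pics/p6.png",cv2.resize(b[u[1]-30:u[1]+30,u[0]-40:u[0]+40],(800,600),interpolation=cv2.INTER_CUBIC))
E
```

```text
clock: 13.48
position: [0.4346, 0.0597, 0.0198]
tcp_rot: [[-0.011, -0.001, -1.0], [1.0, -0.0, -0.011], [-0.0, -1.0, 0.001]]
ft_force: [0.7, 0.0, -0.5]
grip_width: 0.046
clock: 13.73
position: [0.4346, 0.0597, 0.0158]
tcp_rot: [[-0.011, -0.001, -1.0], [1.0, -0.0, -0.011], [-0.0, -1.0, 0.001]]
ft_force: [-0.8, -0.4, -1.2]
grip_width: 0.0463
clock: 13.98
position: [0.4346, 0.0597, 0.0118]
tcp_rot: [[-0.011, -0.001, -1.0], [1.0, -0.0, -0.011], [-0.0, -1.0, 0.001]]
ft_force: [0.0, 0.2, -0.5]
grip_width: 0.0458
[0.43461474 0.05970625 0.01180634]
[350 220]
```

View pics/p6.png

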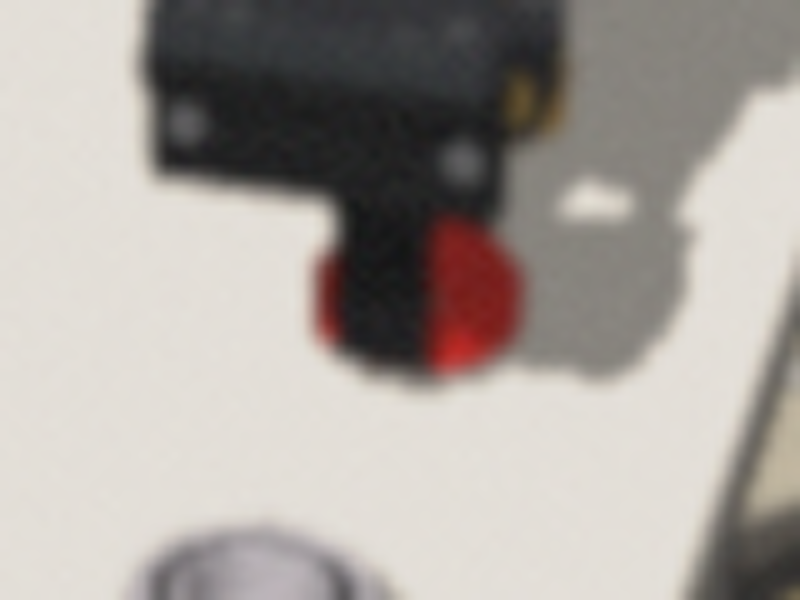

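```bash
python3 -m handwheel '[0,0,-0.3,0, 0,0,0,0, 0,0,0,0]'
python3 -m handwheel '[0,0,-0.3,0, 0,0,0,0, 0,0,0,0]'
```

```text
clock: 14.28
position: [0.4347, 0.0597, 0.0089]
tcp_rot: [[-0.011, -0.0, -1.0], [1.0, -0.0, -0.011], [-0.0, -1.0, 0.0]]
ft_force: [-0.4, -0.3, -0.1]
grip_width: 0.0457
clock: 14.53
position: [0.4347, 0.0597, 0.0059]
tcp_rot: [[-0.011, -0.0, -1.0], [1.0, -0.0, -0.011], [-0.0, -1.0, 0.0]]
ft_force: [-0.4, -1.1, -0.7]
grip_width: 0.0459
```

Run:
```python
from h import *
s=bot.get_state();p=s['position']
b=bot.get_image("side");a=bot.get_image("top")
u=proj('side',p).astype(int);print(u);v=proj('top',p).astype(int)
A=cv2.resize(b[u[1]-30:u[1]+20,u[0]-25:u[0]+25],(400,400),interpolation=cv2.INTER_CUBIC)
B=cv2.resize(a[v[1]-25:v[1]+25,v[0]-25:v[0]+25],(400,400),interpolation=cv2.INTER_CUBIC)
cv2.imwrite("pics/p7.png",np.hstack([A,B]))
```

```text
[350 222]
```

View pics/p7.png

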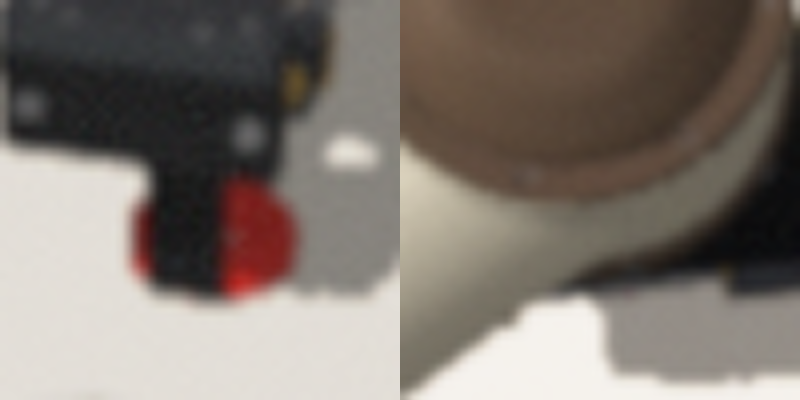

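Run:
```python
from h import *
s=bot.get_state();p=s['position']
b=bot.get_image("side")
u=proj('side',p).astype(int)
x0,y0=u[0]-25,u[1]-30;f=12
A=cv2.resize(b[y0:y0+50,x0:x0+50],(600,600),interpolation=cv2.INTER_CUBIC)
def circ(th,zc,col):
  for h in(-.008,.008):
   for r in (.025,.014):
    P=[]
    for t in np.linspace(0,6.28,60):
        q=np.array([r*np.cos(t),r*np.sin(t),h]); c,sn=np.cos(th),np.sin(th)
        q=np.array([c*q[0]+sn*q[2],q[1],-sn*q[0]+c*q[2]])+[p[0],p[1],zc]
        P.append((proj('side',q)-[x0,y0]+.5)*f-.5)
    cv2.polylines(A,[np.array(P).astype(np.int32)],True,col,1)
circ(0,.008,(255,255,0))
cv2.imwrite("pics/p8.png",A)
```

```text
(no output)
```

View pics/p8.png

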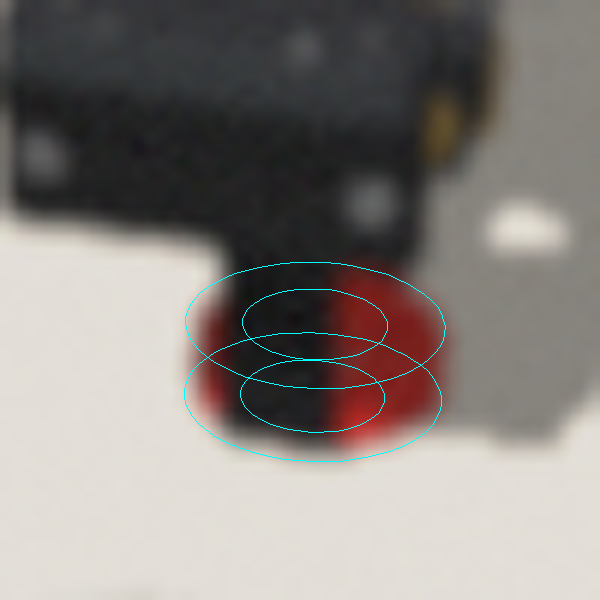

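That overlay settles it. A flat ring of the given size matches the image (right edge 445, height about 36 mm), and the table met the ring only at the original 5.6 mm offset. At this steep view a flat ring does show light through its bore, so my tilt reading was wrong: the ring is level and still well held. I'll carry it back to the yellow post.

```bash
python3 -m handwheel '[0,0,2,0, 0,0,3,0, 0,0,3,0, 0,0,2,0, 0,2,1,0, 0,3,0,0, 0,3,0,0, 0,3,0,0]' - 30
python3 -m handwheel '[0,3,0,0, 0,3,0,0, 0,3,0,0, 0,3,0,0, 0.1,1.8,0,0, 0,0,-1.5,0, 0,0,0,0, 0,0,0,0]'
```

```text
clock: 15.35
position: [0.4347, 0.1708, 0.1167]
tcp_rot: [[-0.01, 0.001, -1.0], [1.0, 0.001, -0.01], [0.001, -1.0, -0.001]]
ft_force: [0.6, 0.1, -0.2]
grip_width: 0.0459
clock: 16.02
position: [0.435, 0.307, 0.1002]
tcp_rot: [[-0.011, -0.002, -1.0], [1.0, -0.002, -0.011], [-0.002, -1.0, 0.002]]
ft_force: [-0.6, 0.3, 0.0]
grip_width: 0.0457
```

```bash
python3 -m handwheel '[0.1,0.1,-2,0, 0,0,-2,0, 0,0,-1,0, 0,0,-0.8,0, 0,0,0,0, 0,0,0,0]'
python3 -m handwheel '[0,0,-0.2,0, 0,0,0,0]'
python3 - <<'E'
from cell import bot;s=bot.get_state();print(s['position'],s['ft_force'])
E
```

```text
clock: 16.52
position: [0.4371, 0.3087, 0.0434]
tcp_rot: [[-0.011, 0.0, -1.0], [1.0, -0.0, -0.011], [-0.0, -1.0, -0.0]]
ft_force: [-0.8, 0.9, -0.4]
grip_width: 0.0452
clock: 16.68
position: [0.4372, 0.3092, 0.0418]
tcp_rot: [[-0.011, 0.001, -1.0], [1.0, 0.001, -0.011], [0.001, -1.0, -0.001]]
ft_force: [0.5, 0.2, -0.7]
grip_width: 0.046
[0.43719567 0.30915073 0.04177259] [ 0.45116836  0.22525527 -0.69419425]
```

Release, then move off to the bearing (.433,.186).

```bash
python3 -m handwheel '[0,0,-0.1,0, 0,0,0,0, 0,0,0,0, 0,0,0,0, 0,0,0,0]' -0.6
python3 -m handwheel '[0,0,2,0, 0,0,3,0, 0,0,3,0, 0,-3,0,0, 0,-3,0,0, 0,-3,0,0, 0,-3,0,0, 0,0,0,0]'
python3 - <<'E'
from h import *
b=bot.get_image("side")
cv2.imwrite("pics/p9.png",cv2.resize(b[210:330,255:375],(600,600)))
print(bot.get_state()['position'])
E
```

```text
clock: 17.1
position: [0.4369, 0.3089, 0.0402]
tcp_rot: [[-0.011, 0.0, -1.0], [1.0, 0.0, -0.011], [0.0, -1.0, -0.0]]
ft_force: [-0.7, -0.1, -0.2]
grip_width: 0.0674
clock: 17.77
position: [0.435, 0.1845, 0.1198]
tcp_rot: [[-0.007, -0.003, -1.0], [1.0, -0.002, -0.007], [-0.002, -1.0, 0.003]]
ft_force: [0.6, 0.7, 0.5]
grip_width: 0.0699
[0.43623672 0.18657203 0.12018407]
```

View pics/p9.png

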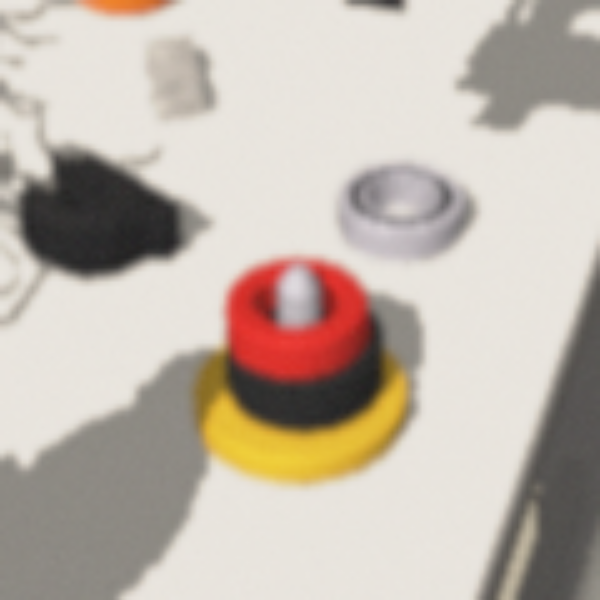

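The red ring lies flat on the black one with the pin through it (side crop, about 298,300). Bearing next.

```bash
python3 -m handwheel '[-0.2,0,-3,0, 0,0,-3,0, 0,0,-3,0, 0,0,-1.5,0, 0,0,-1,0, 0,0,0,0, 0,0,0,0]'
python3 -m handwheel '[0,0,0,0, 0,0,0,0, 0,0,0,0, 0,0,0,0, 0,0,0,0, 0,0,0,0, 0,0,0,0, 0,0,0,0]' 1 40
python3 -m handwheel '[0,0,1,0, 0,0,2,0, 0,0,3,0, 0,0,3,0, 0,0,2,0, 0,0,1,0, 0,0,0,0]'
```

```text
clock: 18.4
position: [0.435, 0.1894, 0.0047]
tcp_rot: [[-0.012, -0.0, -1.0], [1.0, -0.001, -0.012], [-0.001, -1.0, 0.0]]
ft_force: [0.3, -0.8, -0.2]
grip_width: 0.0697
clock: 19.07
position: [0.4352, 0.1893, 0.0058]
tcp_rot: [[-0.011, 0.001, -1.0], [1.0, 0.001, -0.011], [0.001, -1.0, -0.001]]
ft_force: [-2.5, 0.9, 6.1]
grip_width: 0.0488
clock: 19.65
position: [0.4359, 0.1896, 0.1273]
tcp_rot: [[-0.011, 0.004, -1.0], [1.0, 0.003, -0.011], [0.003, -1.0, -0.004]]
ft_force: [-0.5, -0.0, -1.3]
grip_width: 0.0488
```

```bash
python3 -m handwheel '[-0.1,-2,0,0, -0.1,-3.2,0,0, -0.1,-3.2,0,0, -0.1,-3.2,0,0, -0.1,-3.2,0,0, -0.1,-3.2,0,0, -0.1,-3.2,0,0, -0.1,-3.2,0,0]'
python3 -m handwheel '[-0.1,-3.2,0,0, -0.1,-3.2,0,0, 0,-3.2,0,0, 0,-3.2,0,0, 0,-2,0,0, 0,-1,0,0, 0,0,0,0, 0,0,0,0]'
python3 - <<'E'
from h import *
b=bot.get_image("side")
cv2.imwrite("pics/q1.png",cv2.resize(b[130:210,330:430],(750,600),interpolation=cv2.INTER_CUBIC))
print(bot.get_state()['position'])
E
```

```text
clock: 20.32
position: [0.4253, -0.0568, 0.1237]
tcp_rot: [[-0.011, -0.003, -1.0], [1.0, -0.0, -0.011], [-0.0, -1.0, 0.003]]
ft_force: [0.8, 0.8, -0.4]
grip_width: 0.0491
clock: 20.98
position: [0.4239, -0.2131, 0.1239]
tcp_rot: [[-0.009, -0.002, -1.0], [1.0, 0.001, -0.009], [0.001, -1.0, 0.002]]
ft_force: [0.7, 0.5, -1.4]
grip_width: 0.049
[ 0.42412324 -0.21264231  0.12418516]
```

View pics/q1.png

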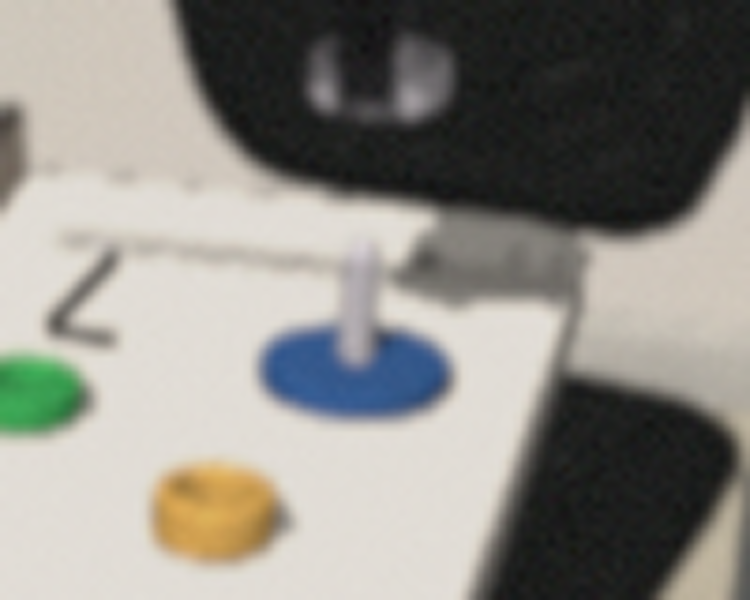

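Run:
```python
from h import *
p=bot.get_state()['position']
f=lambda q:(proj('side',q)-[330,130]+.5)*7.5-.5
print(p,f(p+[0,0,.0025]),f((.4254,-.2151,.062)),f((.4254,-.2151,.012)),f((.4472,-.0657,.01)))
a=cv2.imread('pics/top0.png')
print('pin top est from tip', cast('top',(185+670/2.75,145+238/2.75),.055))
# pin axis in side: pixel at mid
print(cast('side',(330+357/7.5,130+245/7.5),.062),cast('side',(330+357/7.5,130+362/7.5),.012))
```

```text
[ 0.42412324 -0.21264231  0.12418516] [377.46040333  74.49666004] [364.55067801 235.26735933] [356.65810384 355.20225046] [213.99565324 510.37544076]
pin top est from tip [ 0.42085731 -0.20886775  0.055     ]
[ 0.42431076 -0.20050874  0.062     ] [ 0.42215355 -0.20547388  0.012     ]
```

```bash
python3 -m handwheel '[0.2,-0.1,-2,0, 0,0,-2,0, 0,0,-1,0, 0,0,0,0, 0,0,0,0]'
python3 -m handwheel '[0,0,-1.5,0, 0,0,-1.5,0, 0,0,-1,0, 0,0,-0.9,0, 0,0,0,0, 0,0,0,0]'
```

```text
clock: 21.45
position: [0.4267, -0.2133, 0.0748]
tcp_rot: [[-0.013, -0.001, -1.0], [1.0, 0.0, -0.013], [0.0, -1.0, 0.001]]
ft_force: [0.1, 0.8, -0.1]
grip_width: 0.049
clock: 21.95
position: [0.4273, -0.214, 0.0265]
tcp_rot: [[-0.012, 0.001, -1.0], [1.0, -0.0, -0.012], [-0.0, -1.0, -0.001]]
ft_force: [0.8, 0.3, -1.2]
grip_width: 0.0489
```

```bash
python3 -m handwheel '[0,0,-0.3,0, 0,0,0,0, 0,0,0,0]'
```

```text
clock: 22.2
position: [0.4272, -0.2142, 0.0235]
tcp_rot: [[-0.011, 0.001, -1.0], [1.0, -0.0, -0.011], [-0.0, -1.0, -0.001]]
ft_force: [-0.2, 0.0, -0.9]
grip_width: 0.0494
```

```bash
python3 -m handwheel '[0,0,-0.3,0, 0,0,-0.2,0, 0,0,0,0, 0,0,0,0]'
python3 -m handwheel '[0,0,0,0, 0,0,0,0, 0,0,0,0, 0,0,0,0, 0,0,0,0]' -0.6
python3 -m handwheel '[0,0,2,0, 0,0,3,0, 0,0,3,0, 0,0,2,0, 0,3,0,0, 0,3,0,0, 0.2,3,0,0, 0.2,3,0,0]'
python3 - <<'E'
from h import *
b=bot.get_image("side");a=bot.get_image("top")
cv2.imwrite("pics/q2.png",np.hstack([cv2.resize(b[150:210,340:400],(400,400),interpolation=cv2.INTER_CUBIC),cv2.resize(a[205:255,400:450],(400,400),interpolation=cv2.INTER_CUBIC)]))
print(bot.get_state()['position'])
E
```

```text
clock: 22.53
position: [0.4267, -0.2142, 0.0179]
tcp_rot: [[-0.011, -0.0, -1.0], [1.0, 0.0, -0.011], [0.0, -1.0, 0.0]]
ft_force: [-0.3, 0.1, -1.1]
grip_width: 0.049
clock: 22.95
position: [0.4269, -0.2142, 0.0182]
tcp_rot: [[-0.011, 0.0, -1.0], [1.0, -0.0, -0.011], [-0.0, -1.0, -0.0]]
ft_force: [-0.0, 0.1, -0.1]
grip_width: 0.0677
clock: 23.62
position: [0.4305, -0.0931, 0.1184]
tcp_rot: [[-0.01, 0.001, -1.0], [1.0, 0.0, -0.01], [0.0, -1.0, -0.001]]
ft_force: [0.8, 1.0, -0.6]
grip_width: 0.0695
[ 0.43118775 -0.09149401  0.11847275]
```

View pics/q2.png

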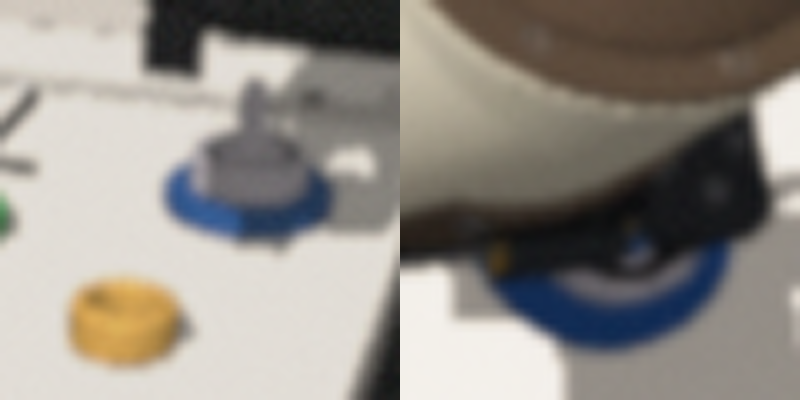

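The bearing sits on the blue base, centred on the pin (side crop, about 253,170). Brass next.

```bash
python3 -m handwheel '[0.8,1.3,-1,0, 0.8,1.2,-2,0, 0,0,-3,0, 0,0,-3,0, 0,0,-1.5,0, 0,0,0,0, 0,0,0,0]'
```

```text
clock: 24.3
position: [0.4465, -0.0696, 0.0126]
tcp_rot: [[-0.011, -0.002, -1.0], [1.0, -0.001, -0.011], [-0.001, -1.0, 0.002]]
ft_force: [0.0, 0.1, 0.5]
grip_width: 0.0696
```

```bash
python3 -m handwheel '[0.1,0.3,-0.4,0, 0,0,-0.3,0, 0,0,0,0, 0,0,0,0]'
python3 -m handwheel '[0,0,0,0, 0,0,0,0, 0,0,0,0, 0,0,0,0, 0,0,0,0, 0,0,0,0, 0,0,0,0, 0,0,0,0]' 1 35
python3 -m handwheel '[0,0,1,0, 0,0,2,0, 0,0,3,0, 0,0,3,0, 0,0,2,0, 0,0,1,0, 0,0,0,0]'
```

```text
clock: 24.63
position: [0.4482, -0.0661, 0.0067]
tcp_rot: [[-0.011, 0.001, -1.0], [1.0, 0.0, -0.011], [0.0, -1.0, -0.001]]
ft_force: [-0.5, -0.7, 0.5]
grip_width: 0.0697
clock: 25.3
position: [0.4479, -0.0661, 0.0061]
tcp_rot: [[-0.011, 0.0, -1.0], [1.0, 0.0, -0.011], [0.0, -1.0, -0.0]]
ft_force: [-0.2, 0.7, 1.2]
grip_width: 0.0398
clock: 25.88
position: [0.4491, -0.066, 0.1283]
tcp_rot: [[-0.011, 0.005, -1.0], [1.0, 0.001, -0.011], [0.001, -1.0, -0.005]]
ft_force: [0.8, -0.5, -1.8]
grip_width: 0.04
```

```bash
python3 -m handwheel '[-0.4,-2.5,0,0, -0.4,-3,0,0, -0.4,-3,0,0, -0.4,-3,0,0, -0.4,-2.3,0,0, -0.2,-1,0,0, 0,0,0,0, 0,0,0,0]'
python3 -m handwheel '[0,0,-1,0, 0,0,-2,0, 0,0,-1,0, 0,0,0,0, 0,0,0,0]'
python3 - <<'E'
from h import *
b=bot.get_image("side");p=bot.get_state()['position']
cv2.imwrite("pics/q3.png",cv2.resize(b[140:200,340:400],(600,600),interpolation=cv2.INTER_CUBIC))
print(p,(proj('side',p)-[340,140])*10)
E
```

```text
clock: 26.55
position: [0.4249, -0.2141, 0.1249]
tcp_rot: [[-0.009, -0.002, -1.0], [1.0, 0.001, -0.009], [0.001, -1.0, 0.002]]
ft_force: [-0.4, 0.4, -2.1]
grip_width: 0.0398
clock: 26.97
position: [0.4257, -0.2133, 0.0856]
tcp_rot: [[-0.012, -0.002, -1.0], [1.0, 0.0, -0.012], [0.0, -1.0, 0.002]]
ft_force: [0.7, -0.7, -0.6]
grip_width: 0.0402
[ 0.42634813 -0.21353245  0.08630518] [382.70394964 130.54040281]
```

View pics/q3.png

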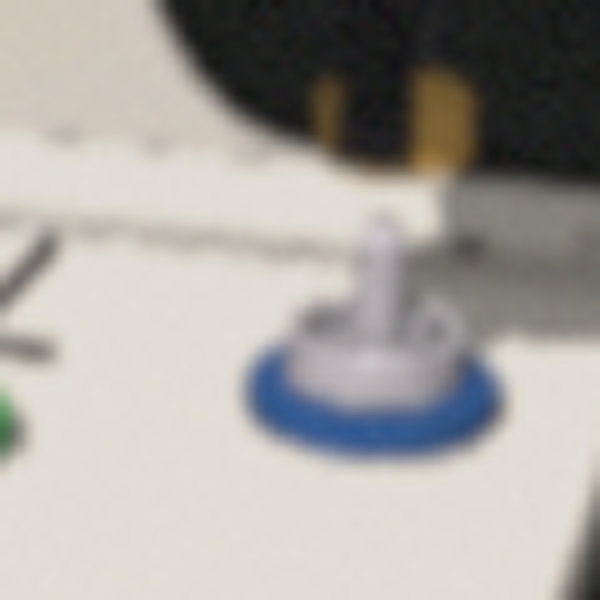

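Brass sits about 10 display px (3 mm) to the right of the pin line, toward -x, so I shift +2.5 mm in x as I go down.

```bash
python3 -m handwheel '[0.25,0,-1,0, 0,0,-1.5,0, 0,0,-1.5,0, 0,0,-0.7,0, 0,0,0,0, 0,0,0,0]'
python3 -m handwheel '[0,0,-0.2,0, 0,0,0,0, 0,0,0,0]'
```

```text
clock: 27.52
position: [0.4286, -0.2142, 0.0391]
tcp_rot: [[-0.011, -0.0, -1.0], [1.0, -0.0, -0.011], [-0.0, -1.0, 0.0]]
ft_force: [-0.5, -0.8, -1.5]
grip_width: 0.04
clock: 27.77
position: [0.4287, -0.2143, 0.0376]
tcp_rot: [[-0.011, 0.001, -1.0], [1.0, -0.0, -0.011], [-0.0, -1.0, -0.001]]
ft_force: [-0.8, 0.3, -1.0]
grip_width: 0.04
```

Release, then toward green (.543,-.148).

```bash
python3 -m handwheel '[0,0,-0.25,0, 0,0,0,0]'
python3 -m handwheel '[0,0,0,0, 0,0,0,0, 0,0,0,0, 0,0,0,0, 0,0,0,0]' -0.6
python3 -m handwheel '[0,0,2,0, 0,0,3,0, 0,0,3,0, 1.9,1.1,0,0, 1.9,1.1,0,0, 1.9,1.1,0,0, 1.9,1.1,0,0, 1.9,1.1,0,0]'
python3 -m handwheel '[1.9,1,0,0, 0,0,0,0, 0,0,0,0]'
python3 - <<'E'
from h import *
b=bot.get_image("side");a=bot.get_image("top");p=bot.get_state()['position'];print(p)
cv2.imwrite("pics/q4.png",np.hstack([cv2.resize(b[140:200,340:400],(400,400),interpolation=cv2.INTER_CUBIC),cv2.resize(a[170:260,370:460],(400,400),interpolation=cv2.INTER_CUBIC)]))
E
```

```text
clock: 27.93
position: [0.4283, -0.2142, 0.0345]
tcp_rot: [[-0.011, 0.0, -1.0], [1.0, 0.0, -0.011], [0.0, -1.0, -0.0]]
ft_force: [0.3, 0.3, -1.5]
grip_width: 0.0402
clock: 28.35
position: [0.4285, -0.2142, 0.0347]
tcp_rot: [[-0.011, 0.0, -1.0], [1.0, -0.0, -0.011], [-0.0, -1.0, -0.0]]
ft_force: [0.1, -0.0, -0.4]
grip_width: 0.0648
clock: 29.02
position: [0.5241, -0.1586, 0.1147]
tcp_rot: [[-0.011, 0.0, -1.0], [1.0, 0.0, -0.011], [0.0, -1.0, -0.0]]
ft_force: [0.8, -0.3, -0.3]
grip_width: 0.0697
clock: 29.27
position: [0.5427, -0.1487, 0.1141]
tcp_rot: [[-0.012, -0.001, -1.0], [1.0, 0.0, -0.012], [0.0, -1.0, 0.001]]
ft_force: [-0.4, -0.1, 0.7]
grip_width: 0.0696
[ 0.54140068 -0.1492946   0.11423942]
```

View pics/q4.png

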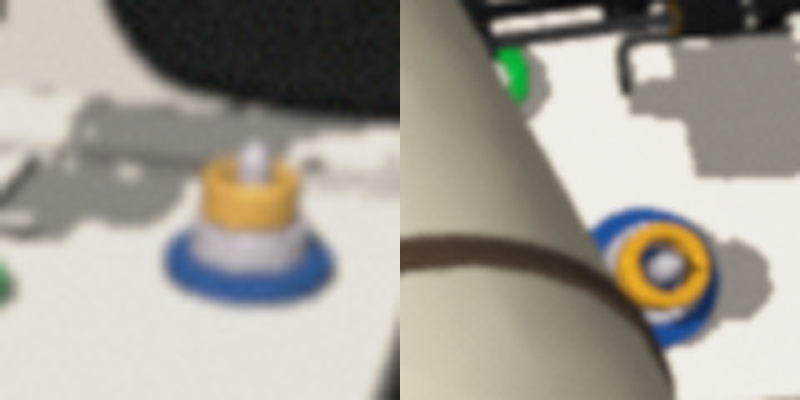

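Brass sits on the bearing around the pin (top crop, about 665,265). Going down on green, with the jaws a bit narrower to stay clear of the hex key.

```bash
python3 -m handwheel '[0.1,0.1,-2,0, 0,0,-3,0, 0,0,-3,0, 0,0,-1.8,0, 0,0,-1,0, 0,0,0,0, 0,0,0,0]' -0.45 20
python3 -m handwheel '[0,0,0,0, 0,0,0,0, 0,0,0,0, 0,0,0,0, 0,0,0,0, 0,0,0,0, 0,0,0,0]' 1 25
python3 -m handwheel '[0,0,1,0, 0,0,2,0, 0,0,3,0, 0,0,3,0, 0,0,2,0, 0,0,1,0, 0,0,0,0]'
```

```text
clock: 29.95
position: [0.5433, -0.1486, 0.007]
tcp_rot: [[-0.011, 0.0, -1.0], [1.0, -0.0, -0.011], [-0.0, -1.0, -0.0]]
ft_force: [0.7, 0.3, 0.0]
grip_width: 0.0634
clock: 30.53
position: [0.544, -0.1482, 0.0076]
tcp_rot: [[-0.011, 0.002, -1.0], [1.0, -0.0, -0.011], [-0.0, -1.0, -0.002]]
ft_force: [-0.1, 0.6, 5.8]
grip_width: 0.0442
clock: 31.12
position: [0.5446, -0.1483, 0.1292]
tcp_rot: [[-0.011, 0.005, -1.0], [1.0, -0.0, -0.011], [-0.0, -1.0, -0.005]]
ft_force: [0.2, -0.9, -0.4]
grip_width: 0.0442
```

```bash
python3 -m handwheel '[-1.5,-0.9,0,0, -2.2,-1.2,0,0, -2.2,-1.2,0,0, -2.2,-1.2,0,0, -2.2,-1.2,0,0, -1.3,-0.8,0,0, 0,0,0,0, 0,0,0,0]'
python3 -m handwheel '[0,0,-1.2,0, 0,0,-1.2,0, 0,0,-0.6,0, 0,0,0,0, 0,0,0,0]'
python3 - <<'E'
from h import *
b=bot.get_image("side");p=bot.get_state()['position']
cv2.imwrite("pics/q5.png",cv2.resize(b[140:200,340:400],(600,600),interpolation=cv2.INTER_CUBIC))
print(p)
E
```

```text
clock: 31.78
position: [0.4268, -0.2135, 0.1259]
tcp_rot: [[-0.01, -0.001, -1.0], [1.0, 0.0, -0.01], [0.0, -1.0, 0.001]]
ft_force: [-0.6, -0.2, -0.1]
grip_width: 0.0447
clock: 32.2
position: [0.4279, -0.213, 0.0962]
tcp_rot: [[-0.012, -0.001, -1.0], [1.0, -0.0, -0.012], [-0.0, -1.0, 0.001]]
ft_force: [-0.6, -0.2, -0.6]
grip_width: 0.0441
[ 0.42811134 -0.21308417  0.0966633 ]
```

View pics/q5.png

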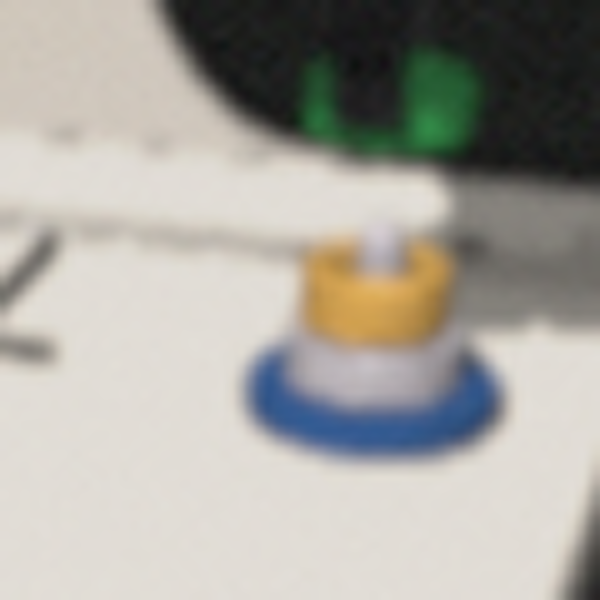

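```bash
python3 -m handwheel '[0.15,0,-1,0, 0,0,-1,0, 0,0,-1,0, 0,0,-0.5,0, 0,0,0,0, 0,0,0,0]'
python3 -m handwheel '[0,0,-0.2,0, 0,0,0,0, 0,0,0,0]'
```

```text
clock: 32.75
position: [0.4293, -0.2133, 0.0619]
tcp_rot: [[-0.011, 0.001, -1.0], [1.0, -0.0, -0.011], [-0.0, -1.0, -0.001]]
ft_force: [-0.3, -1.3, -0.9]
grip_width: 0.0441
clock: 33.0
position: [0.4291, -0.2132, 0.0599]
tcp_rot: [[-0.011, 0.001, -1.0], [1.0, -0.0, -0.011], [-0.0, -1.0, -0.001]]
ft_force: [0.7, -0.2, -0.6]
grip_width: 0.0441
```

```bash
python3 -m handwheel '[0,0,-0.3,0, 0,0,0,0, 0,0,0,0]'
python3 -m handwheel '[0,0,0,0, 0,0,0,0, 0,0,0,0, 0,0,0,0, 0,0,0,0]' -0.6
python3 -m handwheel '[0,0,2,0, 0,0,3,0, 0,0,3,0, 0,0,3,0, 0,2.5,0,0, 0,3,0,0, 0,3,0,0, 0,3,0,0]'
python3 -m handwheel '[0,3,0,0, 0,3,1,0, 0,3,1,0, 0,2,1,0, 0,0,0,0, 0,0,0,0]'
python3 - <<'E'
from h import *
b=bot.get_image("side");a=bot.get_image("top");p=bot.get_state()['position'];print(p)
cv2.imwrite("pics/r1.png",np.hstack([cv2.resize(b[140:200,340:400],(400,400),interpolation=cv2.INTER_CUBIC),cv2.resize(a[205:255,400:450],(400,400),interpolation=cv2.INTER_CUBIC)]))
cv2.imwrite("pics/r1top.png",a)
cv2.imwrite("pics/r1side.png",b)
E
```

```text
clock: 33.25
position: [0.4287, -0.2132, 0.0564]
tcp_rot: [[-0.011, -0.0, -1.0], [1.0, 0.0, -0.011], [0.0, -1.0, 0.0]]
ft_force: [-0.2, -0.0, -1.6]
grip_width: 0.0439
clock: 33.67
position: [0.4289, -0.2132, 0.0566]
tcp_rot: [[-0.011, 0.0, -1.0], [1.0, -0.0, -0.011], [-0.0, -1.0, -0.0]]
ft_force: [0.0, -0.8, 0.2]
grip_width: 0.0666
clock: 34.33
position: [0.4286, -0.0972, 0.1669]
tcp_rot: [[-0.01, 0.001, -1.0], [1.0, 0.0, -0.01], [0.0, -1.0, -0.001]]
ft_force: [0.7, 1.1, -0.1]
grip_width: 0.0694
clock: 34.83
position: [0.4289, 0.0127, 0.197]
tcp_rot: [[-0.013, 0.001, -1.0], [1.0, 0.001, -0.013], [0.001, -1.0, -0.001]]
ft_force: [-0.1, -0.2, 0.6]
grip_width: 0.0697
[0.42826718 0.01137873 0.19609713]
```

View pics/r1.png

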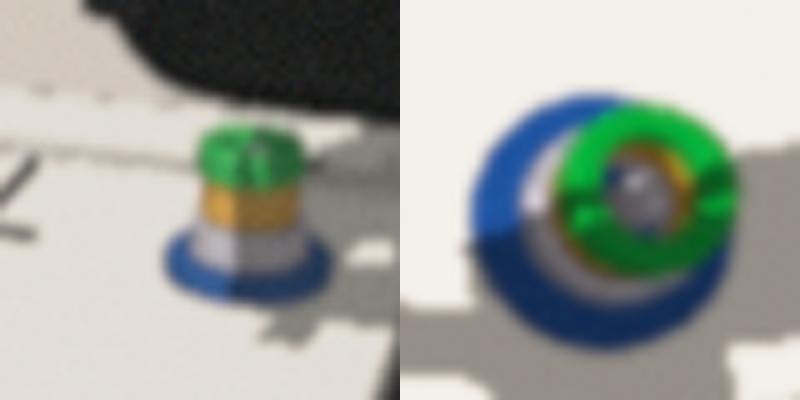

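View pics/r1side.png

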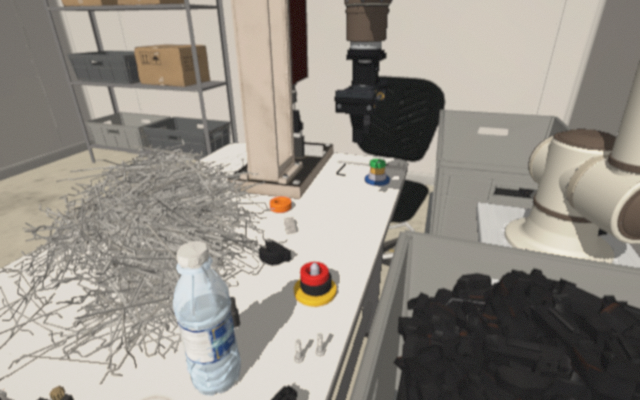

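View pics/r1top.png

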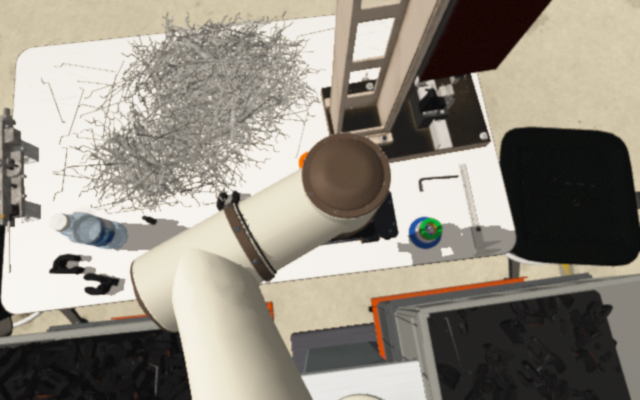

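Both stacks look right. Side view: green, brass and bearing on blue at (377,172), red and black on yellow at (316,283). One numeric check before handing in.

Run:
```python
from h import *
def m(n,f,k,roi):
    im=cv2.imread(f);h=cv2.cvtColor(im,cv2.COLOR_BGR2HSV);H,S=h[...,0].astype(int),h[...,1]
    a=((H>50)&(H<90)&(S>90)) if k=='g' else (((H<5)|(H>173))&(S>120))
    a=a.astype(np.uint8);r=np.zeros_like(a);x,y,w,hh=roi;r[y:y+hh,x:x+w]=a[y:y+hh,x:x+w]
    c=cv2.convexHull(np.vstack(cv2.findContours(r,cv2.RETR_EXTERNAL,cv2.CHAIN_APPROX_NONE)[0]))
    M=cv2.moments(c);return M['m10']/M['m00'],M['m01']/M['m00']
g=m('top','pics/r1top.png','g',(400,200,60,60));print('green top',cast('top',g,.056),'post .4254 -.2151')
gs=m('side','pics/r1side.png','g',(355,140,50,40));rs=m('side','pics/r1side.png','r',(290,250,50,50))
print('green side',gs,proj('side',(.4254,-.2151,.056)));print('red side',rs,proj('side',(.436,.308,.042)))
for n in('top0','r1top'):
    im=cv2.imread(f'pics/{n}.png');cv2.imwrite(f'pics/k_{n}.png',im)
d=cv2.absdiff(cv2.imread('pics/side0.png'),cv2.imread('pics/r1side.png')).max(2)
print('clip,gauge,hexkey side diff',d[238:268,255:288].mean(),d[216:234,282:300].mean(),d[160:178,334:350].mean())
```

```text
green top [ 0.42712464 -0.21415115  0.056     ] post .4254 -.2151
green side (377.05169340463453, 163.27807486631016) [378.04479455 162.89028621]
red side (314.1049054373522, 274.0186170212766) [314.33576633 272.55247408]
clip,gauge,hexkey side diff 2.402020202020202 1.6635802469135803 2.6493055555555554
```

Green measures within 2 mm of the pin axis, red's side-view position matches to about 1.5 px, and the clip, gauge block and hex key patches are unchanged.

```bash
python3 -c "
from cell import bot
print(bot.finish_job())"
```

```text
the job is handed in; nothing more can be done
None
```

Both posts are loaded as asked, and I handed the job in at about 35 s of the 112 s allowed. The blue post holds bearing, brass spacer, then green ring; the yellow post holds black rubber ring, then red ring. All five were released and the arm was clear. The job reported no verdict.

**Last checks:**
- **Green ring:** it measured about 2 mm off the blue pin axis in the top view. In the side view it was within about 1 px of where it should be, with its height correct.
- **Red ring:** it was within about 1.5 px of its expected place in the side view. I had no clear top view of the yellow stack because the arm covered it.
- **Bearing, brass spacer and black ring:** I checked these by eye in close crops only; they lay flat around the pins.
- **Clip, gauge block and hex key:** their patches in the side view were unchanged from the start.

**Readings that disagreed:**
- **Tilt scare:** while carrying the red ring I took it to be tilted, because I could see light through its bore. I lowered it to the table to check, and a drawn overlay showed it was flat. I then carried it back without letting go.
- **Grip readings:** the gripper showed widths 3 to 4 mm below the given ring diameters throughout. I found no cause, but every grasp held.

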